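Spin check of a desk carousel

ROBOT

A 6-joint arm with a two-finger parallel gripper is mounted at the origin on the work surface. World frame = base frame: x ahead of the robot, y to its left, z up, the work surface at z = 0. Lengths are in mm, angles in rad, forces in N, time in s.
With the tool pointing down it reaches from about 350 to 775 mm from the base axis. Payload 7.3 kg.
Tool frame: the origin (TCP) lies between the finger pads, 19 mm behind the fingertips; this is the grasp point; z points along the fingers, y is the line along which they close (so a half turn about z gives the same grasp; the last joint's range is limited). The gripper opens to 92 mm and grips with 3 to 60 N. Pads are 19 mm wide; open, the fingers measure 130 mm over their backs; the gripper's body (75 mm by 190 mm) begins 47 mm behind the grasp point.
Start: joints at [1.079, 0.342, 1.524, -0, 1.275, -0.146], TCP at [177.934, 493.946, 245.541] pointing down, gripper open.
Joint ranges: [-2.53, 2.53], [-0.77, 2.02], [0.04, 2.7], [-1, 4.14], [0.28, 2.66], [-3.11, 3.11]. Speed limits (rad/s): [2.57, 2.57, 3.14, 3.14, 3.14, 3.14].

INTERFACE

Orientations are given as [roll, pitch, yaw] about the fixed x, y, z axes, in that order (R = Rz(yaw) Ry(pitch) Rx(roll)).
In Python, from plant import get_obs, capture, bot, spot_in, trace, pinpoint gives the robot as it stands.
- The arm moves only by the tool play_rows, never from a script. Its argument "rows" is a list of rows, each a list of 2 entries, a list of its own where there are three numbers: the shift along the world's x, y, z in units of 3 cm (1.0 is 3 cm), then the turn, a rotation vector about the world's x, y, z in units of 8 degrees (1.0 is 8 degrees). A call has 1 to 12 rows; each row shifts and turns the commanded pose from where the row before left it; what a row does not reach is not made up. A row lasts 1/8 s, in which the tool goes at most 62.5 mm and 10.7 degrees, less where a joint would pass 70% of its speed; a pose out of reach is approached as far as the arm can. A call with a number of a shift or a turn outside -1 to 1 is refused whole. A call with a gripper value outside its range is refused whole. "hand" is the opening, from -1 (shut) to 1 (fully open), set as the call begins (left out, the last holds). The fingers move at their own pace and stop on an object; the grip force is fixed at half the most. Time passes only in rows, so rows that do not move let the fingers close. It gives the time, the measured TCP pose, the force, the opening and the grip force at its end, in the units of the state.
- get_obs(): the state, without advancing time (a new reading comes with each control period).
- capture(name): name is "scene" or "top"; returns a dict with "frame" (420x560x3 uint8, red, green, blue), "fov_y" (degrees; the focal length in pixels is half the picture's height over the tangent of half this angle, whatever the lens; pixels are square), "cx", "cy" (the principal point, pixels), "rvec" (rotation vector, rad) and "tvec" (3), from world to camera coordinates, as OpenCV has them. Camera axes: x right, y down, z forward; pixel columns grow to the right and rows downward; lengths in mm; the calibration is good to about 2 mm. A picture is of the moment at which its call begins. There is no depth.
- bot.close_job(): hands the job in; it is judged then, once.
Trained networks look in the newest picture that a camera, given by its name, has taken for a name from the list of things; names that differ only in an ending like _2 or _b are one class to them, and where a whole thing is asked for, a point or a joint stands for the part that bears it (a point fixed in the world has none). Each returns a list of dicts, best first, with "p" (0 to 1); they miss things now and then, are a little off and sometimes report something else, mostly with a low value. They report only what shows in the picture. A call takes as long as a camera call.
- spot_in(query, camera): "at" ([row, column] in pixels, amid what is visible of it).
- trace(query, camera): "mask" (420x560 bool, what is visible of it) and "at" ([row, column] in pixels, amid what is visible of it).
- pinpoint(query, camera): "at" ([row, column] in pixels: a listed point, or the origin of a listed thing).
The state is a dict: "time": time; "joint_positions": joint angles; "dq": joint speeds; "tau": joint torques, N m; "tool_pos": TCP position; "tcp_rot": TCP orientation; "contact_force": force on the tool from outside, world axes, zero at the start; "moment": the same for the moment, N m; "grip_width": finger opening in mm; "finger_force": force on a finger pad.
Only numpy, scipy, OpenCV 4.12 (cv2) and the standard library are available. Lean on these libraries where they do the work, as an engineer would, in place of code of your own. Each camera call takes 0.05 s, during which the arm holds its last target. There are 200 camera calls.

TASK

Check that the desk carousel runs freely: set its platter turning by the upright steel grip, let go, and for five seconds ride along with the open fingers either side of the coasting grip, close round it but touching nothing (it should keep turning at about one turn in ten seconds or faster all that time, and never sent round faster than half a turn a second). Then catch the grip between the fingers to stop the platter, bring the grip round in line with the steel index tab on the foot, and let go so that it stays there at rest. Leave the eraser, coaster and pencil where they lie.

Things in the scene. Friction and masses are not known exactly. Their poses are not given: they have to be found in the camera images.
- carousel: Turning part: white platter 250 mm across, 12 mm thick, with low stationery compartments, turning endlessly about the vertical axis through its origin (centre of its underside, 14 mm above the desk); x points to the grip. Nominal 1.4 kg (0.75 to 1.4 times), inertia 0.0093 kg m2; nearly free bearing, drag 0.0006 N m s/rad plus dry friction 0.001 N m: let go, it loses about 0.2 rad/s each second.
- grip (a point): Point on the axis of the upright grip, a plain steel post 22 mm in diameter on the platter, 85 mm from the turning axis. The post's flat top is 146 mm above the desk; this point is 21 mm lower (125 mm above the desk). Nothing else on the carousel rises above 120 mm over the desk, nor within 70 mm of the post above 80 mm.
- foot: The carousel's grey foot, fixed to the desk, 190 mm across, its centre under the platter's; origin on the desk on the turning axis. A tongue 24 mm wide reaches out along its -x axis beyond the platter's rim and carries the upright steel index tab (16 mm wide, 46 mm high above the desk), 146 mm from the axis.
- home (a point): Where the grip point (point grip) belongs at the end: 85 mm from the axis in the direction of the index tab, 125 mm above the desk.
- eraser: Orange silicone eraser block, 55 x 30 x 18 mm, loose on the desk near the carousel; origin under its centre. Leave alone.
- coaster: White ceramic coaster, 94 mm across, 8 mm thick, on the desk near the carousel; origin under its centre. Leave alone.
- pencil: Black mechanical pencil, 126 mm long, 9 mm thick, lying on the desk beyond the carousel; origin under its middle, x along it. Leave alone.

How it is judged (in metres and radians):
On the way, in this order (a step that is already met when the one before it is completed fails the run):
1. the platter is set turning (over 0.25 rad/s), still handled or not yet followed (angular speed of carousel above 0.25 rad/s and (angular speed of carousel below 0.5 rad/s or distance between the grasp point and grip above 0.03 m or contact force between carousel and anything else above 0.02 N)).
2. untouched, the platter coasts at over 0.5 rad/s with the TCP within 30 mm of the grip point (angular speed of carousel above 0.5 rad/s and distance between the grasp point and grip below 0.03 m and contact force between carousel and anything else below 0.02 N), for 5 s.
3. the grip is caught between the fingers and the platter stopped (angular speed of carousel below 0.15 rad/s and distance between the grasp point and grip below 0.03 m and contact force between the fingers and carousel above 2 N), for 0.2 s.
At the end, for the whole second after the job is handed in: The grip stands within 18 mm of its home point in line with the index tab, the platter is at rest (under 0.05 rad/s) and nothing touches it (horizontal distance between grip and home below 0.018 m and angular speed of carousel below 0.05 rad/s and contact force between carousel and anything else below 0.02 N).
It fails at once if the platter is spun faster than 5 rad/s (angular speed of carousel above 5 rad/s).
It fails at once if the eraser is moved more than 20 mm (distance of eraser from where it was at the start of the episode above 0.02 m).
It fails at once if the coaster is moved more than 20 mm (distance of coaster from where it was at the start of the episode above 0.02 m).
It fails at once if the pencil is moved more than 20 mm (distance of pencil from where it was at the start of the episode above 0.02 m).
It also fails if it takes over 67 s, if anything falls off the work surface, if the arm or the gripper's body presses on something with over 40 N, if the wrist force passes 120 N, or if a joint passes its speed limit or range.

## Working session

There is one attempt and no reset: what is moved stays moved. The work goes in short steps, Python scripts to look and compute and a tool call to move; the robot and the scene stay as the last step left them, time stands still between calls to the robot, and variables do not carry over. Pictures are saved under pics/ and viewed, at most 13 in all, crops included, and the job is handed in when it is done.

Besides the shell and the picture viewer there is one more tool, called after ">>>" by a JSON object that holds its "method" and its "body", one argument or row to a line. play_rows: Moves the arm, as the interface text tells. Shifts and turns lie within -1 to 1; 1 stands for 3 cm of shift or 8 degrees of turn. Its arguments: {"type":"object","properties":{"rows":{"type":"array"},"hand":{"type":"number"}},"required":["rows"]}

```bash
mkdir -p pics; ls; cat > h.py <<'E'
import numpy as np, cv2
from plant import get_obs, capture, bot, spot_in, trace, pinpoint
def ray(c,at):
    R,_=cv2.Rodrigues(np.array(c["rvec"],float)); t=np.array(c["tvec"],float).reshape(3)
    f=c["frame"].shape[0]/2/np.tan(np.radians(c["fov_y"])/2)
    d=R.T@np.array([(at[1]-c["cx"])/f,(at[0]-c["cy"])/f,1.]); return -R.T@t,d
def onz(c,at,z):
    o,d=ray(c,at); return o+d*(z-o[2])/d[2]
def pix(c,p):
    R,_=cv2.Rodrigues(np.array(c["rvec"],float)); t=np.array(c["tvec"],float).reshape(3)
    f=c["frame"].shape[0]/2/np.tan(np.radians(c["fov_y"])/2); q=R@np.array(p,float)+t
    return [q[1]/q[2]*f+c["cy"],q[0]/q[2]*f+c["cx"]]
E
python3 - <<'E'
from h import *
s=get_obs();print(s)
Z=dict(carousel=14,grip=125,foot=0,home=125,eraser=0,coaster=0,pencil=0)
for n in("scene","top"):
    c=capture(n); cv2.imwrite(f"pics/{n}0.png",c["frame"][:,:,::-1])
    print(n,c["fov_y"],ray(c,[210,280]))
    for q,z in Z.items():
        for r in pinpoint(q,n)[:2]: print(q,np.round(r["at"],1),round(r["p"],2),np.round(onz(c,r["at"],z),1))
E
```

```text
pics
{'time': 0.0, 'joint_positions': array([ 1.07898250e+00,  3.42711256e-01,  1.52502672e+00, -2.89176329e-05,
        1.27537337e+00, -1.45965020e-01]), 'dq': array([ 1.17950868e-03, -1.26517744e-03, -7.02525811e-04,  1.53726007e-03,
        7.69870343e-05,  3.21906614e-04]), 'tau': array([ 9.58351229e-04, -4.31240237e+01, -2.44220424e+01,  7.17751589e-02,
        5.58860635e-02, -1.18390453e-04]), 'tool_pos': array([177.76219856, 493.58863419, 244.84749718]), 'tcp_rot': array([-3.14008609e+00, -1.93531594e-04,  2.79575214e+00]), 'contact_force': array([-0.00354746,  0.10178968,  0.59666402]), 'moment': array([ 0.0040941 , -0.00470148, -0.0002607 ]), 'finger_force': 0.0, 'grip_width': 92.0638563942572}
scene 56.14104578553245 (array([922.46964943, 547.32606485, 658.19142826]), array([-0.3629383 , -0.6305481 , -0.68620089]))
carousel [220.1 310.2] 0.72 [539.1  21.1  14. ]
grip [188.  265.9] 0.73 [631.6 -15.9 125. ]
foot [302.  278.8] 0.45 [709.4 167.    0. ]
home [182.2 349.7] 0.95 [469.5  59.9 125. ]
eraser [301.6 277.4] 0.92 [711.2 164.8   0. ]
eraser [168.1 280.4] 0.3 [ 488.3 -201.3    0. ]
coaster [168.7 281.8] 0.59 [ 486.4 -197.     0. ]
pencil [231.7 226.6] 0.74 [716.5 -58.4   0. ]
top 57.565925129321656 (array([481.45337561,  47.21143949, 920.64999898]), array([ 0.17749241,  0.00319734, -0.98423499]))
carousel [251.9 289.6] 0.58 [544.2  27.9  14. ]
grip [208.4 306.6] 0.95 [628.1  -6.4 125. ]
grip [185.7 230.8] 0.4 [678.4 155.  125. ]
foot [254.8 290. ] 0.72 [538.3  26.7   0. ]
home [286.9 272.1] 0.78 [465.3  66.6 125. ]
eraser [181.  232.9] 0.85 [721.3 167.    0. ]
coaster [279.2 386.3] 0.58 [ 480.4 -200.     0. ]
pencil [186.4 323.8] 0.63 [706.2 -58.1   0. ]
```

View pics/top0.png

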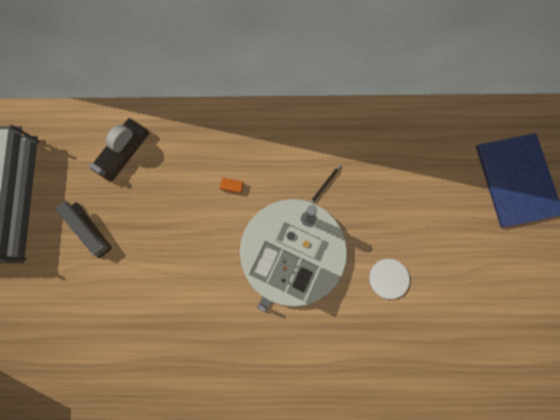

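View pics/scene0.png

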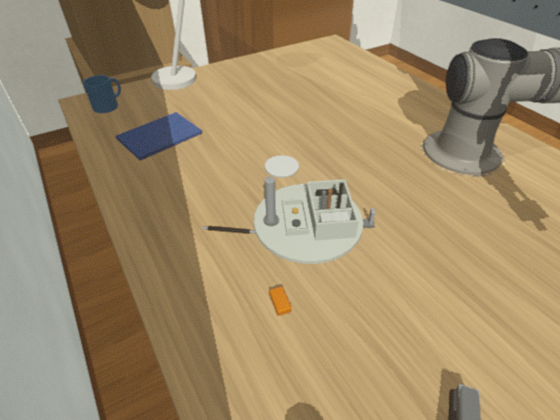

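The overview shows the platter centre near (252,293) in "top" (row, col), the post at (215,309), and the tab at (305,265), nearly opposite the post. Next I'll refine the centre and angles.

```bash
python3 - <<'E'
from h import *
from scipy.optimize import least_squares
for n in("scene","top"):
    c=capture(n)
    T=trace("carousel",n); print(n,len(T),[round(t["p"],2) for t in T])
    m=T[0]["mask"].astype(np.uint8); print(m.sum())
    ct=max(cv2.findContours(m,0,cv2.CHAIN_APPROX_NONE)[0],key=len)[:,0,:]
    P=np.array([onz(c,[v,u],26)[:2] for u,v in ct])
    r=least_squares(lambda q:np.hypot(P[:,0]-q[0],P[:,1]-q[1])-q[2],[540,26,125],loss="soft_l1",f_scale=1.5)
    r2=least_squares(lambda q:np.hypot(P[:,0]-q[0],P[:,1]-q[1])-125,[540,26],loss="soft_l1",f_scale=1.5)
    print(r.x,r2.x)
    for q in ("grip",):
        for t in trace(q,n)[:1]:
            mm=t["mask"]; rr,cc=np.nonzero(mm); print(q,t["p"],mm.sum(),rr.min(),rr.max(),cc.min(),cc.max())
    C=r2.x
    im=c["frame"][:,:,::-1]
    k=4; r0,c0=(160,230) if n=="scene" else (175,220)
    big=cv2.resize(im[r0:r0+145,c0:c0+160],None,fx=k,fy=k,interpolation=cv2.INTER_CUBIC)
    def mk(p,col):
        a=pix(c,p); cv2.circle(big,(int((a[1]-c0+.5)*k),int((a[0]-r0+.5)*k)),3,col,-1)
    mk([*C,26],(0,0,255))
    for a in range(0,360,30): mk([C[0]+125*np.cos(np.radians(a)),C[1]+125*np.sin(np.radians(a)),26],(0,255,0))
    mk([628,-10,146],(255,0,0)); mk([628,-10,26],(255,0,0)); mk([420,90,46],(255,0,255))
    cv2.imwrite(f"pics/{n}1.png",big)
E
```

```text
scene 1 [0.68]
7310
[545.99751495  22.80362293 128.89793414] [548.34798087  25.00482759]
grip 0.57 7371 177 263 254 362
top 1 [0.8]
9035
[544.68139124  21.81237158 123.80614311] [544.66637767  21.83025071]
grip 0.95 8925 200 306 240 346
```

View pics/top1.png

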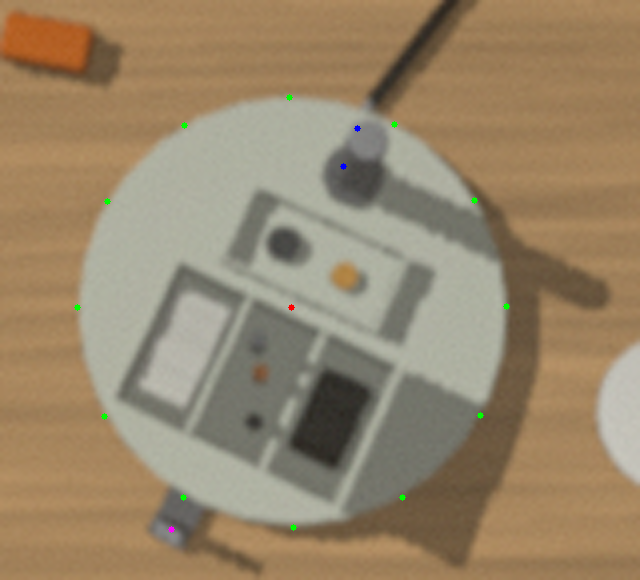

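View pics/scene1.png

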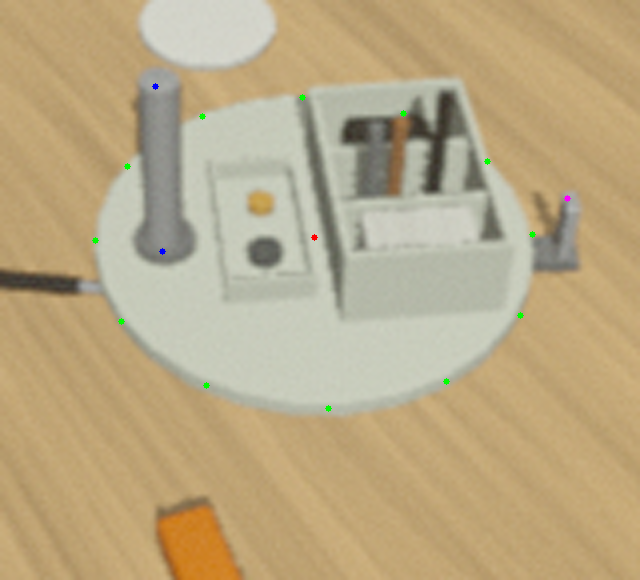

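```bash
python3 - <<'E'
from h import *
c=capture("top"); s=capture("scene")
a=onz(c,[209.75,311.25],146)[:2]; b=onz(s,[178.75,269.5],146)[:2]
a2=onz(c,[306.5,262.5],46)[:2]; b2=onz(s,[207.9,372],46)[:2]
C=np.array([545,22.5])
for p in(a,b,a2,b2): d=p-C; print(np.round(p,1),np.hypot(*d).round(1),np.degrees(np.arctan2(d[1],d[0])).round(1))
E
```

```text
[621.4 -14.5] 84.9 -25.9
[622.3 -15.8] 86.3 -26.3
[420.9  89.9] 141.2 151.5
[415.9  87.2] 144.4 153.4
```

>>> {"method": "play_rows", "body": {
  "rows": [
    [[0.45,-0.5,0],[0,0,0.2]],
    [[0.9,-0.95,0],[0,0,0.2]],
    [[0.9,-0.95,0],[0,0,0.2]],
    [[0.9,-0.95,0],[0,0,0.2]],
    [[0.9,-0.95,0],[0,0,0.2]],
    [[0.9,-0.95,0],[0,0,0.2]],
    [[0.9,-0.95,0],[0,0,0.2]],
    [[0.9,-0.95,0],[0,0,0.2]],
    [[0.9,-0.95,0],[0,0,0.2]],
    [[0.9,-0.95,0],[0,0,0.2]],
    [[0.9,-0.95,0],[0,0,0.2]],
    [[0.9,-0.95,0],[0,0,0.3]]
  ],
  "hand": 1
}}

```text
time: 2.7
tool_pos: [489.3, 164.4, 245.6]
tcp_rot: [3.141, 0.0, -3.137]
contact_force: [-0.3, 0.9, -0.2]
grip_width: 91.9
finger_force: 0.0
```

>>> {"method": "play_rows", "body": {
  "rows": [
    [[0.8,-0.9,0],[0,0,0]],
    [[0.8,-0.9,0],[0,0,0]],
    [[0.8,-0.9,0],[0,0,0]],
    [[0.8,-0.9,0],[0,0,0]],
    [[0.8,-0.9,0],[0,0,0]],
    [[0.4,-0.55,0],[0,0,0]],
    [[0,0,-0.9],[0,0,0]],
    [[0,0,-0.9],[0,0,0]],
    [[0,0,-0.9],[0,0,0]],
    [[0,0,-0.8],[0,0,0]],
    [[0,0,-0.3],[0,0,0]]
  ]
}}

```text
time: 4.08
tool_pos: [619.5, 14.4, 130.1]
tcp_rot: [3.141, -0.003, -3.138]
contact_force: [0.7, 0.2, -0.1]
grip_width: 91.9
finger_force: 0.0
```

```bash
python3 - <<'E'
from h import *
s=get_obs(); print(s["tool_pos"],s["contact_force"])
ims=[]
for n in("top","scene"):
    c=capture(n); im=np.ascontiguousarray(c["frame"][:,:,::-1])
    for r in pinpoint("grip",n)[:2]: print(n,r["at"],r["p"],onz(c,r["at"],125))
    for r in pinpoint("carousel",n)[:1]: print(n,r["at"],r["p"],onz(c,r["at"],14))
    ims.append(cv2.resize(im[120:330,200:400],None,fx=2,fy=2,interpolation=cv2.INTER_CUBIC))
cv2.imwrite("pics/d.png",np.hstack(ims))
E
```

```text
[619.49391958  14.36479831 130.12908775] [ 0.6887958   0.15642273 -0.06998062]
top [211.6, 306.3] 0.57 [621.24951069  -5.69359514 125.        ]
top [251.2, 292.1] 0.68 [545.86077584  21.93543504  14.        ]
scene [189.0, 267.6] 0.73 [630.14729633 -11.18176588 125.        ]
scene [166.5, 280.5] 0.25 [567.59214017 -64.04332255 125.        ]
scene [223.1, 309.6] 0.98 [545.75822167  28.53762384  14.        ]
```

View pics/d.png

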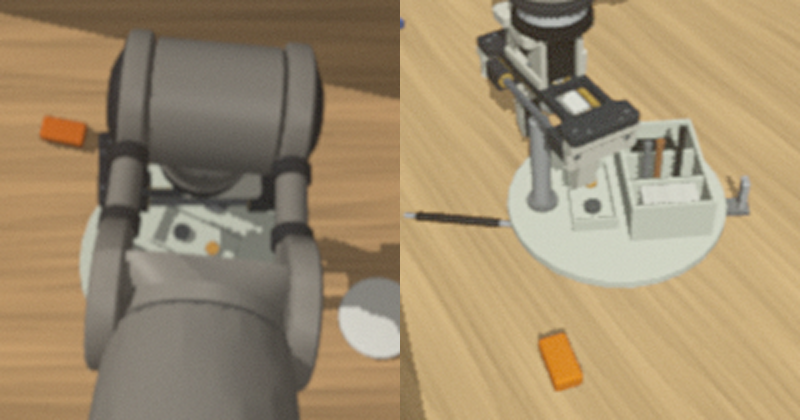

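Top is now largely hidden by the arm. Scene shows the post between the fingers (base near crop (542,205)), so scene will be the tracker. I'll write a tracker and planner and test it here.

```bash
cat >> h.py <<'E'
C=np.array([545.,22.5]); R=85.
A0,B0=0.107,0.065
def P(th): return C+R*np.array([np.cos(th),np.sin(th)])
def evol(th,w,t,k=1.):
    n=max(1,int(t/0.005)); dt=t/n
    for _ in range(n): th+=w*dt; w=max(0,w-k*(A0+B0*w)*dt)
    return th,w
def score(c,g,th):
    o,_=ray(c,[0,0]); p=P(th); v=p-o[:2]; s=np.array([-v[1],v[0]])/np.hypot(*v)
    def band(a,b):
        m=np.zeros(g.shape,np.uint8)
        q=[[*(p+s*a),30],[*(p+s*b),30],[*(p+s*b),88],[*(p+s*a),88]]
        q=np.array([pix(c,x)[::-1] for x in q])
        cv2.fillPoly(m,[np.round(q*16).astype(int)],1,shift=4); return np.median(g[m>0])
    pm=band(-9,9); l,r=band(-24,-15),band(15,24)
    return min(l-pm,60)+min(r-pm,60)-0.5*abs(pm-POST)
POST=120.
def find(c,th0,span=0.7):
    g=cv2.cvtColor(c["frame"],cv2.COLOR_RGB2GRAY).astype(np.float32)
    a=np.arange(th0-span,th0+span,0.02); f=np.array([score(c,g,x) for x in a])
    i=f.argmax(); pk=a[f>f[i]-12]; pk=pk[abs(pk-a[i])<0.15]
    return pk.mean(),f[i],a,f
def rows(tcp,targets,z=130.):
    cur=np.array(tcp,float); out=[]
    for t in targets:
        d=np.round((np.array([t[0],t[1],z])-cur)/30,2); d[2]=np.round(d[2],1)
        out.append([d.tolist(),[0,0,0]]); cur=cur+d*30
    print(str(out).replace("'","")); return cur
E
python3 - <<'E'
from h import *
c=capture("scene"); g=cv2.cvtColor(c["frame"],cv2.COLOR_RGB2GRAY)
a=pix(c,[*P(np.radians(-26)),70]); r,k=int(a[0]),int(a[1]); print("post gray",g[r-3:r+4,k-10:k+11].mean(0).round())
th,f,aa,ff=find(c,np.radians(-26),3.1); print(np.degrees(th),f); i=np.argsort(-ff)[:12]; print(np.degrees(aa[i]).round(),ff[i].round())
tcp=get_obs()["tool_pos"]
th=np.radians(-26); T=[]
for w in (0.4,0.8,1.2,1.6,2.0,2.0): th+=w*.125; T.append(P(th)+[0,35])
for off in (30,24,17): th+=2*.125; T.append(P(th)+[0,off])
print(rows(tcp,T),np.degrees(th))
E
```

```text
post gray [205. 206. 206. 199. 170. 132. 133. 143. 149. 153. 151. 147. 137. 133.
 159. 185. 185. 180. 179. 167. 153.]
-60.9504255029801 101.0
[ -62.  -60. -184. -185. -186.  -19.  -21.  -20.  -18.  -15.  -16.  -17.] [101. 100.  98.  95.  95.  93.  93.  93.  92.  90.  90.  90.]
[[[0.07, 0.34, -0.1], [0, 0, 0]], [[0.1, 0.26, 0.0], [0, 0, 0]], [[0.1, 0.42, 0.0], [0, 0, 0]], [[0.03, 0.56, 0.0], [0, 0, 0]], [[-0.12, 0.7, 0.0], [0, 0, 0]], [[-0.29, 0.64, 0.0], [0, 0, 0]], [[-0.44, 0.39, 0.0], [0, 0, 0]], [[-0.56, 0.23, 0.0], [0, 0, 0]], [[-0.65, 0.04, 0.0], [0, 0, 0]]]
[568.16164218 121.32838995 129.67215347] 74.26761414789405
```

```bash
sed -i 's/band(-24,-15),band(15,24)/band(-19,-13),band(13,19)/; s/POST=120/POST=142/; s/,88\]/,80]/g' h.py
cat > look.py <<'E'
from h import *; import sys
def look(th0,span=0.6):
    t=get_obs()["time"]; c=capture("scene"); r=pinpoint("grip","scene")
    print("t",t,"pred",np.degrees(th0).round(1))
    for q in r[:2]:
        d=onz(c,q["at"],125)[:2]-C; print("net",round(q["p"],2),"r",np.hypot(*d).round(),"ang",np.degrees(np.arctan2(d[1],d[0])).round(1))
    th,f,aa,ff=find(c,th0,span); print("edge",np.degrees(th).round(1),f.round(), [(int(np.degrees(x)),int(y)) for x,y in zip(aa[1:-1],ff[1:-1]) if y>=ff[max(0,np.searchsorted(aa,x)-4):np.searchsorted(aa,x)+5].max() and y>40])
    cv2.imwrite("pics/last.png",c["frame"][:,:,::-1]); s=get_obs(); print("now",s["time"],s["tool_pos"].round(1),s["contact_force"].round(1))
    return t,c
E
python3 -c "
from look import *
look(np.radians(-26))"
```

```text
t 4.425 pred -26.0
net 0.65 r 94.0 ang -27.6
edge -27.1 103.0 [(-28, 103)]
now 4.525 [620.8  13.9 132.3] [-0.1  0.2  0.6]
```

>>> {"method": "play_rows", "body": {
  "rows": [
    [[0.05,0.34,0],[0,0,0]],
    [[0.1,0.26,0],[0,0,0]],
    [[0.1,0.42,0],[0,0,0]],
    [[0.03,0.56,0],[0,0,0]],
    [[-0.12,0.7,0],[0,0,0]],
    [[-0.29,0.64,0],[0,0,0]],
    [[-0.44,0.39,0],[0,0,0]],
    [[-0.56,0.23,0],[0,0,0]],
    [[-0.65,0.04,0],[0,0,0]]
  ],
  "hand": 1
}}

```text
time: 5.65
tool_pos: [565.6, 122.3, 131.6]
tcp_rot: [3.142, -0.0, -3.137]
contact_force: [0.3, -0.2, -0.6]
grip_width: 91.6
finger_force: 0.0
```

```bash
python3 -c "
from look import *
look(np.radians(74),0.8)"
```

```text
t 5.65 pred 74.0
net 0.81 r 85.0 ang 78.2
edge 73.8 65.0 [(71, 65), (78, 64), (88, 45)]
now 5.75 [564.6 122.  131.7] [0.3 0.6 0.7]
```

```bash
cat > plan.py <<'E'
from h import *
def plan(th,w,tcp,n,offs,lead=0.05,k=1.):
    th=np.radians(th); T=[]
    for i in range(n):
        th,w=evol(th,w,.125,k); o=np.array(offs[i] if i<len(offs) else (0,0.))
        x=th+w*(lead if i>=n-2 else 0); T.append(P(x)+o)
    e=rows([*tcp,130.],T); print("end",e.round(1),"th",np.degrees(th).round(1),"w",round(w,2))
E
python3 -c "
from plan import *
plan(88,1.98,[566,121.7],8,[(10,9),(5,5),(2,2)])"
```

```text
[[[-0.96, -0.24, 0.0], [0, 0, 0]], [[-0.81, -0.35, 0.0], [0, 0, 0]], [[-0.67, -0.47, 0.0], [0, 0, 0]], [[-0.52, -0.54, 0.0], [0, 0, 0]], [[-0.33, -0.57, 0.0], [0, 0, 0]], [[-0.19, -0.61, 0.0], [0, 0, 0]], [[-0.03, -0.89, 0.0], [0, 0, 0]], [[0.15, -0.6, 0.0], [0, 0, 0]]]
end [465.2  -6.4 130. ] th 194.9 w 1.75
```

>>> {"method": "play_rows", "body": {
  "rows": [
    [[-0.96,-0.24,0.0],[0,0,0]],
    [[-0.81,-0.35,0.0],[0,0,0]],
    [[-0.67,-0.47,0.0],[0,0,0]],
    [[-0.52,-0.54,0.0],[0,0,0]],
    [[-0.33,-0.57,0.0],[0,0,0]],
    [[-0.19,-0.61,0.0],[0,0,0]],
    [[-0.03,-0.89,0.0],[0,0,0]],
    [[0.15,-0.6,0.0],[0,0,0]]
  ]
}}

```text
time: 6.75
tool_pos: [466.6, -8.1, 131.7]
tcp_rot: [-3.142, 0.001, -3.139]
contact_force: [-0.2, 0.7, -0.6]
grip_width: 91.8
finger_force: 0.0
```

```bash
python3 -c "
from look import *
look(np.radians(195),0.6)"
```

```text
t 6.75 pred 195.0
net 0.66 r 87.0 ang -143.3
edge 220.8 74.0 [(222, 73)]
now 6.85 [467.3  -8.5 131.7] [0.6 0.5 0.5]
```

>>> {"method": "play_rows", "body": {
  "rows": [
    [[-0.2,-1.0,0],[0,0,0]],
    [[1.0,-0.8,0],[0,0,0]],
    [[1.0,-0.06,0],[0,0,0]],
    [[1.0,0.1,0],[0,0,0]],
    [[1.0,0.36,0],[0,0,0]],
    [[0.98,0.66,0],[0,0,0]]
  ]
}}

```text
time: 7.6
tool_pos: [610.8, -28.4, 131.3]
tcp_rot: [3.141, -0.0, -3.139]
contact_force: [0.1, 0.6, -0.5]
grip_width: 92.0
finger_force: 0.0
```

```bash
python3 -c "
from look import *
look(np.radians(317),0.6)"
```

```text
t 7.6 pred 317.0
net 0.4 r 107.0 ang 53.2
edge 305.1 74.0 [(303, 74)]
now 7.7 [612.  -26.6 131.1] [ 0.5 -0.6  0.9]
```

```bash
python3 -c "
import cv2
im=cv2.imread('pics/last.png'); cv2.imwrite('pics/v1.png',cv2.resize(im[110:290,210:400],None,fx=3,fy=3,interpolation=cv2.INTER_CUBIC))"
```

```text
(no output)
```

View pics/v1.png

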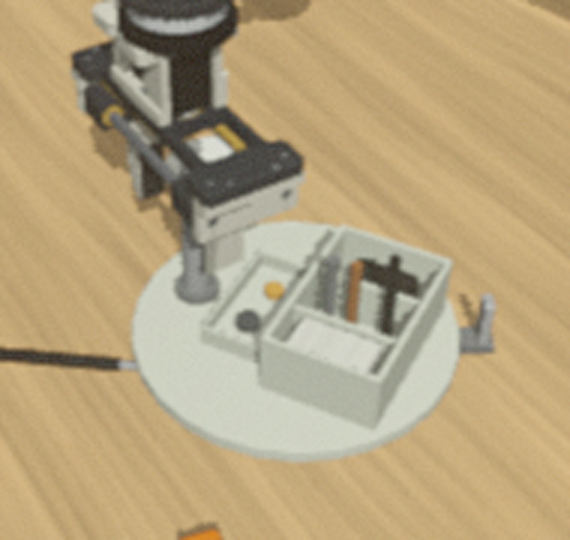

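The post base shows at crop (196,286), i.e. about (row 205, col 275), between the fingers and clear of them.

```bash
cat >> h.py <<'E'
E
python3 -c "
from h import *
import pickle
from plant import capture
c=capture('scene'); pickle.dump({k:c[k] for k in ('fov_y','cx','cy','rvec','tvec')},open('cal.pkl','wb'))
for at in ([205,275],[204,274.7]):
    d=onz(c,at,30)[:2]-C; print(np.hypot(*d),np.degrees(np.arctan2(d[1],d[0]))%360)
s=get_obs(); print(s['time'],s['tool_pos'])
cv2.imwrite('pics/last2.png',c['frame'][:,:,::-1])
g=cv2.cvtColor(c['frame'],cv2.COLOR_RGB2GRAY).astype(np.float32)
th,f,aa,ff=find(c,np.radians(318),.6); print(np.degrees(th),f)
"

```

```text
86.85357381081708 302.42834253326305
89.14830299719398 300.6419484284881
7.75 [610.43534295 -27.44424499 130.88966194]
336.33464944418523 90.0
```

```bash
cat >> h.py <<'E'
import pickle,os
CAL=pickle.load(open('cal.pkl','rb')) if os.path.exists('cal.pkl') else None
def base_find(c,img,th0,span=0.8,z=29):
    g=cv2.GaussianBlur(cv2.cvtColor(img,cv2.COLOR_RGB2GRAY),(0,0),.7).astype(np.float32)
    o,_=ray(c,[0,0]); out=[]; aa=np.arange(th0-span,th0+span,0.02)
    for th in aa:
        p=P(th); v=o[:2]-p; az=np.arctan2(v[1],v[0])
        def smp(rs,half):
            q=[pix(c,[p[0]+r*np.cos(az+f),p[1]+r*np.sin(az+f),z]) for r in rs for f in np.linspace(-half,half,13)]
            q=np.array(q,np.float32); return cv2.remap(g,q[:,1:2].copy(),q[:,0:1].copy(),1).ravel()
        i=smp((2,6,10,13),1.6); a=smp((20,23),1.6)
        out.append(np.percentile(a,30)-np.percentile(i,70))
    out=np.array(out); k=out.argmax(); w=np.clip(out-out[k]*.7,0,None)*(abs(aa-aa[k])<.2)
    return np.degrees((aa*w).sum()/w.sum()),out[k]
E
python3 -c "
from h import *
for f,t in (('last',303),('last2',315)):
    im=cv2.imread(f'pics/{f}.png')[:,:,::-1].copy()
    print(f,base_find(CAL,im,np.radians(t),1.0))
im=cv2.imread('pics/scene0.png')[:,:,::-1].copy(); print(base_find(CAL,im,np.radians(-26),3.1))
a=cv2.imread('pics/last2.png')[110:290,210:400]; cv2.imwrite('pics/v2.png',cv2.resize(a,None,fx=3,fy=3,interpolation=cv2.INTER_CUBIC))
"
```

```text
Traceback (most recent call last):
  File "h.py", line 45, in base_find
    o,_=ray(c,[0,0]); out=[]; aa=np.arange(th0-span,th0+span,0.02)
        ~~~^^^^^^^^^
  File "h.py", line 5, in ray
    f=c["frame"].shape[0]/2/np.tan(np.radians(c["fov_y"])/2)
      ~^^^^^^^^^
KeyError: 'frame'
```

```bash
sed -i 's/c\["frame"\].shape\[0\]/420/' h.py
python3 -c "
from h import *
for f,t in (('last',303),('last2',315)):
    im=cv2.imread(f'pics/{f}.png')[:,:,::-1].copy()
    print(f,base_find(CAL,im,np.radians(t),1.0))
im=cv2.imread('pics/scene0.png')[:,:,::-1].copy(); print(base_find(CAL,im,np.radians(-26),3.1))
a=cv2.imread('pics/last2.png')[110:290,210:400]; cv2.imwrite('pics/v2.png',cv2.resize(a,None,fx=3,fy=3,interpolation=cv2.INTER_CUBIC))
"
```

```text
last (np.float64(305.66443628589616), np.float32(52.47519))
last2 (np.float64(316.30009456202697), np.float32(64.30791))
(np.float64(-21.17938238517927), np.float32(62.28145))
```

View pics/v2.png

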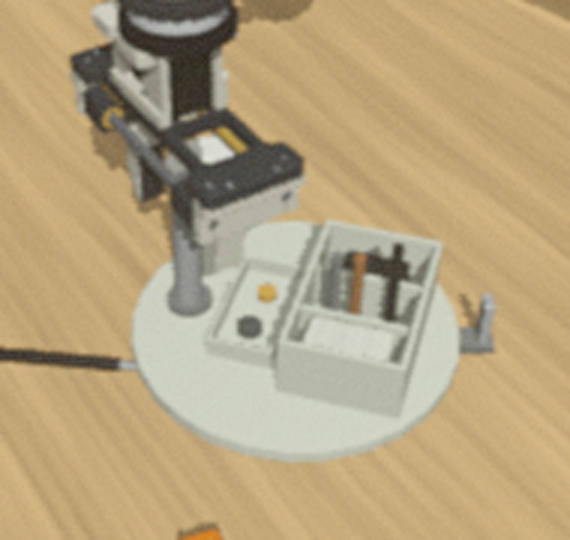

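```bash
python3 -c "
from plan import *
plan(317,1.82,[608.6,-28.6],6,[],lead=0.02)"
cat > look2.py <<'E'
from h import *; import sys
def look(th0,span=0.6):
    t=get_obs()["time"]; c=capture("scene"); im=c["frame"]; a=np.radians(th0)
    print("t",t,"pred",th0,"base",base_find(c,im,a,span)); th,f,_,_=find(c,a,span); print("edge",np.degrees(th).round(1),f)
    cv2.imwrite("pics/last.png",im[:,:,::-1]); s=get_obs(); print("now",s["time"],s["tool_pos"].round(1),s["contact_force"].round(1))
    return t,c
look(float(sys.argv[1]))
E
```

```text
[[[0.33, 0.28, 0.0], [0, 0, 0]], [[0.25, 0.58, 0.0], [0, 0, 0]], [[0.12, 0.61, 0.0], [0, 0, 0]], [[-0.01, 0.61, 0.0], [0, 0, 0]], [[-0.18, 0.67, 0.0], [0, 0, 0]], [[-0.27, 0.52, 0.0], [0, 0, 0]]]
end [615.8  69.5 130. ] th 391.7 w 1.66
```

>>> {"method": "play_rows", "body": {
  "rows": [
    [[0.33,0.28,0.0],[0,0,0]],
    [[0.25,0.58,0.0],[0,0,0]],
    [[0.12,0.61,0.0],[0,0,0]],
    [[-0.01,0.61,0.0],[0,0,0]],
    [[-0.18,0.67,0.0],[0,0,0]],
    [[-0.27,0.52,0.0],[0,0,0]]
  ]
}}

```text
time: 8.5
tool_pos: [616.0, 70.8, 131.5]
tcp_rot: [3.141, -0.0, -3.137]
contact_force: [0.7, -0.4, 0.7]
grip_width: 91.9
finger_force: 0.0
```

```bash
python3 look2.py 392
```

```text
t 8.5 pred 392.0 base (np.float64(390.2495996366591), np.float32(38.21074))
edge 387.4 84.0
now 8.55 [614.9  72.5 131.5] [-1.1  1.1 -0.7]
```

```bash
python3 -c "
from plan import *
plan(33,1.6,[615.8,69.5],8,[],lead=0.02)"
```

```text
[[[-0.33, 0.41, 0.0], [0, 0, 0]], [[-0.43, 0.36, 0.0], [0, 0, 0]], [[-0.47, 0.26, 0.0], [0, 0, 0]], [[-0.51, 0.17, 0.0], [0, 0, 0]], [[-0.52, 0.06, 0.0], [0, 0, 0]], [[-0.52, -0.02, 0.0], [0, 0, 0]], [[-0.56, -0.15, 0.0], [0, 0, 0]], [[-0.45, -0.21, 0.0], [0, 0, 0]]]
end [502.1  95.9 130. ] th 118.8 w 1.4
```

>>> {"method": "play_rows", "body": {
  "rows": [
    [[-0.33,0.41,0.0],[0,0,0]],
    [[-0.43,0.36,0.0],[0,0,0]],
    [[-0.47,0.26,0.0],[0,0,0]],
    [[-0.51,0.17,0.0],[0,0,0]],
    [[-0.52,0.06,0.0],[0,0,0]],
    [[-0.52,-0.02,0.0],[0,0,0]],
    [[-0.56,-0.15,0.0],[0,0,0]],
    [[-0.45,-0.21,0.0],[0,0,0]]
  ]
}}

```text
time: 9.55
tool_pos: [501.7, 95.6, 131.7]
tcp_rot: [3.142, -0.0, -3.138]
contact_force: [0.2, -0.3, -1.1]
grip_width: 91.9
finger_force: 0.0
```

```bash
python3 look2.py 119
```

```text
t 9.55 pred 119.0 base (np.float64(117.11303429888032), np.float32(66.8875))
edge 112.1 69.0
now 9.6 [500.1  95.  131.5] [-1.2 -1.4 -1.8]
```

```bash
python3 -c "
from plan import *
plan(119,1.3,[502.1,95.9],7,[],lead=0.02,k=1.25)"
```

```text
[[[-0.32, -0.22, 0.0], [0, 0, 0]], [[-0.33, -0.3, 0.0], [0, 0, 0]], [[-0.27, -0.34, 0.0], [0, 0, 0]], [[-0.21, -0.37, 0.0], [0, 0, 0]], [[-0.15, -0.39, 0.0], [0, 0, 0]], [[-0.1, -0.45, 0.0], [0, 0, 0]], [[-0.02, -0.39, 0.0], [0, 0, 0]]]
end [460.1  22.1 130. ] th 179.1 w 1.1
```

>>> {"method": "play_rows", "body": {
  "rows": [
    [[-0.32,-0.22,0.0],[0,0,0]],
    [[-0.33,-0.3,0.0],[0,0,0]],
    [[-0.27,-0.34,0.0],[0,0,0]],
    [[-0.21,-0.37,0.0],[0,0,0]],
    [[-0.15,-0.39,0.0],[0,0,0]],
    [[-0.1,-0.45,0.0],[0,0,0]],
    [[-0.02,-0.39,0.0],[0,0,0]]
  ]
}}

```text
time: 10.48
tool_pos: [461.1, 20.7, 131.6]
tcp_rot: [3.142, 0.0, -3.139]
contact_force: [0.9, -0.6, -0.3]
grip_width: 91.9
finger_force: 0.0
```

```bash
python3 look2.py 180
```

```text
t 10.475 pred 180.0 base (np.float64(192.72090557563803), np.float32(28.932327))
edge 207.5 74.0
now 10.525 [461.3  19.8 131.6] [ 0.4 -1.5 -0.4]
```

```bash
python3 -c "
from h import *
im=cv2.imread('pics/last.png'); r0,c0=110,230; k=4
b=cv2.resize(im[r0:r0+140,c0:c0+160],None,fx=k,fy=k,interpolation=cv2.INTER_CUBIC)
for a,col in ((180,(0,255,0)),(190,(255,0,0)),(200,(0,0,255))):
    for z in (26,80):
        q=pix(CAL,[*P(np.radians(a)),z]); cv2.circle(b,(int((q[1]-c0+.5)*k),int((q[0]-r0+.5)*k)),3,col,-1)
cv2.imwrite('pics/v3.png',b)"
```

```text
(no output)
```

View pics/v3.png

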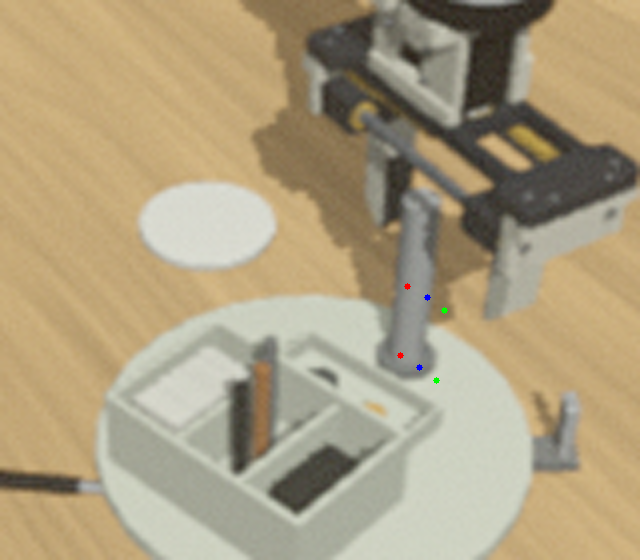

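The post base sits at crop (407,358), about 196°, so it is ahead of the tool. The scene-camera angles carry a centre bias, so I'll fit that.

```bash
cat > fit.py <<'E'
from h import *
from scipy.optimize import least_squares
D=np.array(eval(open('data.txt').read()))
def sim(q,ts):
    th,w,t=np.radians(q[0]),q[1],D[0,0]; o=[]
    for x in ts: 
        th,w=evol(th,w,x-t,q[2]) if x>t else (th,w); t=x; o.append((th,w))
    return np.array(o)
def fit():
    def res(q):
        s=sim(q,D[:,0]); th=s[:,0]; b=(-q[3]*np.sin(th)+q[4]*np.cos(th))/85
        return np.r_[np.degrees(th+b)-D[:,1],(q[2]-1)*5,q[3]*.4,q[4]*.4]
    r=least_squares(res,[76,2.2,1,0,0],diff_step=1e-3,loss="soft_l1",f_scale=3); return r.x,res(r.x)
E
echo "[(5.65,76),(6.75,217),(7.6,302.5),(7.7,313),(8.5,388.5),(9.55,475),(10.475,556)]" > data.txt
python3 -c "
from fit import *
q,r=fit(); print(q,r.round(1)); s=sim(q,[10.475,10.525]); print(np.degrees(s[:,0])%360,s[:,1])
from plan import *
plan(np.degrees(s[1,0]),s[1,1],[460.1,22.1],6,[(0,0)],lead=0.02,k=q[2])"
```

```text
[80.67300066  2.18779721  0.88106411  5.58782962 -3.39468476] [ 0.6 -2.   1.6  0.5 -2.8  3.6 -1.2 -0.6  2.2 -1.4]
[191.7767235 195.3814772] [1.26204093 1.25372416]
[[[0.25, -1.15, 0.0], [0, 0, 0]], [[0.21, -0.38, 0.0], [0, 0, 0]], [[0.25, -0.34, 0.0], [0, 0, 0]], [[0.3, -0.29, 0.0], [0, 0, 0]], [[0.39, -0.27, 0.0], [0, 0, 0]], [[0.37, -0.18, 0.0], [0, 0, 0]]]
end [513.2 -56.2 130. ] th 606.6 w 1.13
```

>>> {"method": "play_rows", "body": {
  "rows": [
    [[0.25,-1.0,0.0],[0,0,0]],
    [[0.21,-0.53,0.0],[0,0,0]],
    [[0.25,-0.34,0.0],[0,0,0]],
    [[0.3,-0.29,0.0],[0,0,0]],
    [[0.39,-0.27,0.0],[0,0,0]],
    [[0.37,-0.18,0.0],[0,0,0]]
  ]
}}

```text
time: 11.28
tool_pos: [515.2, -56.8, 131.5]
tcp_rot: [3.141, 0.0, -3.138]
contact_force: [0.9, 0.1, -0.3]
grip_width: 91.8
finger_force: 0.0
```

```bash
python3 look2.py 248; python3 -c "
from h import *
im=cv2.imread('pics/last.png')[:,:,::-1].copy()
for z in (26,32): print(base_find(CAL,im,np.radians(248),1.2,z))
print(np.degrees(find({**CAL},np.radians(248),1)[0]) if 0 else '')"
```

```text
t 11.275 pred 248.0 base (np.float64(258.28717599853815), np.float32(42.750977))
edge 263.5 65.5
now 11.325 [516.5 -57.4 131.7] [ 1.9 -1.1 -0.1]
(np.float64(256.438586237918), np.float32(44.17119))
(np.float64(259.4430236836108), np.float32(29.751556))
```

```bash
sed -i 's/\]$/,(11.275,619)]/' data.txt; python3 -c "
from fit import *
q,r=fit(); print(q,r.round(1)); s=sim(q,[11.275,11.325,12.325]); print(np.degrees(s[:,0])%360,s[:,1])
from plan import *
plan(np.degrees(s[1,0])+1,s[1,1],[513.2,-56.2],8,[(2,-1)]*8,lead=0.02,k=q[2])"
```

```text
[82.27398917  2.1280222   0.76659929  7.72660696 -1.10116785] [ 1.  -3.7  1.9  0.9 -3.5  1.9  0.8 -1.2 -1.2  3.1 -0.4]
[252.62901841 256.0731564  320.7556092 ] [1.20538646 1.19828985 1.06001074]
[[[0.91, -0.23, 0.0], [0, 0, 0]], [[0.41, -0.01, 0.0], [0, 0, 0]], [[0.41, 0.06, 0.0], [0, 0, 0]], [[0.38, 0.11, 0.0], [0, 0, 0]], [[0.37, 0.17, 0.0], [0, 0, 0]], [[0.33, 0.21, 0.0], [0, 0, 0]], [[0.33, 0.29, 0.0], [0, 0, 0]], [[0.25, 0.28, 0.0], [0, 0, 0]]]
end [614.9 -29.8 130. ] th 681.8 w 1.06
```

>>> {"method": "play_rows", "body": {
  "rows": [
    [[0.91,-0.23,0.0],[0,0,0]],
    [[0.41,-0.01,0.0],[0,0,0]],
    [[0.41,0.06,0.0],[0,0,0]],
    [[0.38,0.11,0.0],[0,0,0]],
    [[0.37,0.17,0.0],[0,0,0]],
    [[0.33,0.21,0.0],[0,0,0]],
    [[0.33,0.29,0.0],[0,0,0]],
    [[0.25,0.28,0.0],[0,0,0]]
  ]
}}

```text
time: 12.32
tool_pos: [616.5, -29.4, 131.5]
tcp_rot: [3.141, 0.0, -3.138]
contact_force: [-1.0, -0.7, -0.3]
grip_width: 91.8
finger_force: 0.0
```

```bash
python3 look2.py 323
```

```text
t 12.325 pred 323.0 base (np.float64(325.43568726966265), np.float32(64.791214))
edge 333.9 119.25
now 12.375 [617.1 -28.4 131.5] [ 0.2  1.3 -0.6]
```

```bash
sed -i 's/\]$/,(12.325,683.5)]/' data.txt; python3 -c "
from fit import *
q,r=fit(); print(q,r.round(1)); s=sim(q,[12.325,12.375,13.375]); print(np.degrees(s[:,0])%360,s[:,1])
from plan import *
plan(np.degrees(s[1,0])+1,s[1,1],[614.9,-29.8],8,[(2,-1)]*8,lead=0.02,k=q[2])"
```

```text
[82.27450852  2.12794304  0.76642911  7.72533705 -1.09269052] [ 1.  -3.7  1.9  0.9 -3.5  1.9  0.8 -1.2 -0.  -1.2  3.1 -0.4]
[320.77316651 323.80159901  20.38688462] [1.06015386 1.05342028 0.92221224]
[[[0.25, 0.39, 0.0], [0, 0, 0]], [[0.14, 0.33, 0.0], [0, 0, 0]], [[0.11, 0.35, 0.0], [0, 0, 0]], [[0.05, 0.35, 0.0], [0, 0, 0]], [[0.02, 0.34, 0.0], [0, 0, 0]], [[-0.03, 0.34, 0.0], [0, 0, 0]], [[-0.08, 0.38, 0.0], [0, 0, 0]], [[-0.1, 0.31, 0.0], [0, 0, 0]]]
end [625.7  53.9 130. ] th 741.4 w 0.92
```

>>> {"method": "play_rows", "body": {
  "rows": [
    [[0.25,0.39,0.0],[0,0,0]],
    [[0.14,0.33,0.0],[0,0,0]],
    [[0.11,0.35,0.0],[0,0,0]],
    [[0.05,0.35,0.0],[0,0,0]],
    [[0.02,0.34,0.0],[0,0,0]],
    [[-0.03,0.34,0.0],[0,0,0]],
    [[-0.08,0.38,0.0],[0,0,0]],
    [[-0.1,0.31,0.0],[0,0,0]]
  ]
}}

```text
time: 13.38
tool_pos: [626.4, 54.3, 131.6]
tcp_rot: [3.141, -0.0, -3.138]
contact_force: [0.5, 1.4, -0.0]
grip_width: 91.8
finger_force: 0.0
```

```bash
python3 look2.py 21
```

```text
t 13.375 pred 21.0 base (np.float64(23.954756802408145), np.float32(45.08194))
edge 17.6 80.0
now 13.425 [626.   55.4 131.5] [-0.5  0.7  0.9]
```

```bash
sed -i 's/\]$/,(13.375,741)]/' data.txt; python3 -c "
from fit import *
q,r=fit(); print(q,r.round(1)); s=sim(q,[13.375,13.425,14.675]); print(np.degrees(s[:,0])%360,s[:,1])
from plan import *
plan(np.degrees(s[1,0])+1,s[1,1],[625.7,53.9],10,[(2,-1)]*10,lead=0.02,k=q[2])"
```

```text
[82.32795527  2.12151596  0.75342804  7.1534896  -0.61632077] [ 1.5 -4.5  1.4  0.5 -3.3  2.   0.7 -1.   1.1 -0.9 -1.2  2.9 -0.2]
[22.31526224 24.98465461 85.96195023] [0.93463561 0.92832314 0.77543259]
[[[-0.24, 0.45, 0.0], [0, 0, 0]], [[-0.18, 0.26, 0.0], [0, 0, 0]], [[-0.22, 0.23, 0.0], [0, 0, 0]], [[-0.23, 0.2, 0.0], [0, 0, 0]], [[-0.25, 0.18, 0.0], [0, 0, 0]], [[-0.26, 0.14, 0.0], [0, 0, 0]], [[-0.27, 0.12, 0.0], [0, 0, 0]], [[-0.27, 0.08, 0.0], [0, 0, 0]], [[-0.32, 0.07, 0.0], [0, 0, 0]], [[-0.28, 0.02, 0.0], [0, 0, 0]]]
end [550.1 106.4 130. ] th 807.0 w 0.78
```

>>> {"method": "play_rows", "body": {
  "rows": [
    [[-0.24,0.45,0.0],[0,0,0]],
    [[-0.18,0.26,0.0],[0,0,0]],
    [[-0.22,0.23,0.0],[0,0,0]],
    [[-0.23,0.2,0.0],[0,0,0]],
    [[-0.25,0.18,0.0],[0,0,0]],
    [[-0.26,0.14,0.0],[0,0,0]],
    [[-0.27,0.12,0.0],[0,0,0]],
    [[-0.27,0.08,0.0],[0,0,0]],
    [[-0.32,0.07,0.0],[0,0,0]],
    [[-0.28,0.02,0.0],[0,0,0]]
  ]
}}

```text
time: 14.68
tool_pos: [550.4, 106.1, 131.5]
tcp_rot: [3.142, -0.0, -3.138]
contact_force: [0.3, -0.5, -0.0]
grip_width: 92.1
finger_force: 0.0
```

```bash
python3 look2.py 86
```

```text
t 14.675 pred 86.0 base (np.float64(76.11474821656503), np.float32(55.54756))
edge 78.6 78.0
now 14.725 [549.5 106.2 131.5] [-1.5  0.7  0.9]
```

```bash
sed -i 's/\]$/,(14.675,797.5)]/' data.txt; python3 -c "
from fit import *
q,r=fit(); print(q,r.round(1)); s=sim(q,[14.675,14.725,15.6]); print(np.degrees(s[:,0])%360,s[:,1])
from plan import *
plan(np.degrees(s[1,0])-1,s[1,1],[550.1,106.4],7,[(2,-0)]*10,lead=0.02,k=q[2])"
```

```text
[81.72784156  2.13449577  0.77103776  7.25315405 -0.12616238] [ 0.9 -4.7  2.   1.1 -2.6  2.2  0.5 -1.2  0.7 -2.1  0.9 -1.1  2.9 -0.1]
[ 83.25193492  85.41805779 120.57312735] [0.75879623 0.75277644 0.64983737]
[[[-0.09, 0.04, 0.0], [0, 0, 0]], [[-0.26, -0.01, 0.0], [0, 0, 0]], [[-0.25, -0.04, 0.0], [0, 0, 0]], [[-0.24, -0.05, 0.0], [0, 0, 0]], [[-0.23, -0.08, 0.0], [0, 0, 0]], [[-0.26, -0.1, 0.0], [0, 0, 0]], [[-0.2, -0.11, 0.0], [0, 0, 0]]]
end [504.2  95.9 130. ] th 839.6 w 0.65
```

>>> {"method": "play_rows", "body": {
  "rows": [
    [[-0.09,0.04,0.0],[0,0,0]],
    [[-0.26,-0.01,0.0],[0,0,0]],
    [[-0.25,-0.04,0.0],[0,0,0]],
    [[-0.24,-0.05,0.0],[0,0,0]],
    [[-0.23,-0.08,0.0],[0,0,0]],
    [[-0.26,-0.1,0.0],[0,0,0]],
    [[-0.2,-0.11,0.0],[0,0,0]]
  ]
}}

```text
time: 15.6
tool_pos: [504.7, 95.3, 131.6]
tcp_rot: [3.142, -0.0, -3.138]
contact_force: [0.1, 0.5, 0.3]
grip_width: 91.7
finger_force: 0.0
```

```bash
python3 look2.py 119; python3 -c "
from h import *
im=cv2.imread('pics/last.png'); r0,c0=110,250; k=4
b=cv2.resize(im[r0:r0+140,c0:c0+160],None,fx=k,fy=k,interpolation=cv2.INTER_CUBIC)
for a,col in ((110,(0,255,0)),(120,(255,0,0))):
    for z in (26,80):
        q=pix(CAL,[*P(np.radians(a)),z]); cv2.circle(b,(int((q[1]-c0+.5)*k),int((q[0]-r0+.5)*k)),3,col,-1)
cv2.imwrite('pics/v4.png',b)"
```

```text
t 15.6 pred 119.0 base (np.float64(112.49151525822529), np.float32(67.115814))
edge 108.1 66.5
now 15.65 [504.1  95.  131.5] [-0.6 -0.9 -0.3]
```

View pics/v4.png

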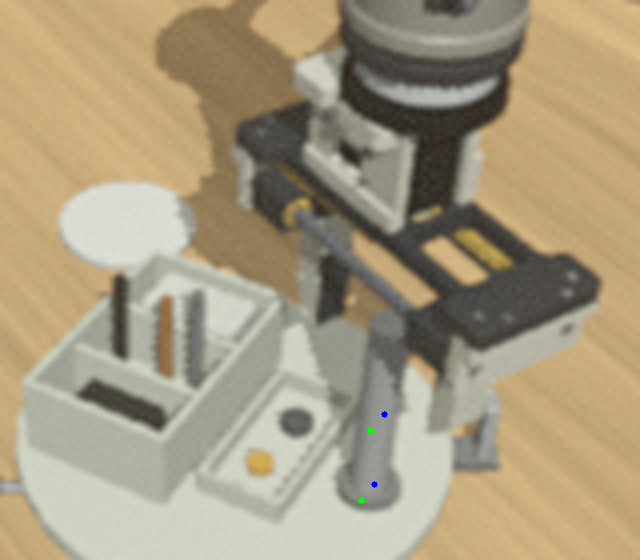

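The post is centred between the fingers in this view, with its base at crop (368,487), clear on both sides. It has been ridden well over 5 s, so I'll catch it now.

```bash
python3 -c "
from h import *
rows([504.2,95.9,130],[P(np.radians(a)) for a in (125.5,130,134.3,138.4,142,145,147,148)])"
```

```text
[[[-0.29, -0.14, 0.0], [0, 0, 0]], [[-0.17, -0.14, 0.0], [0, 0, 0]], [[-0.16, -0.14, 0.0], [0, 0, 0]], [[-0.14, -0.15, 0.0], [0, 0, 0]], [[-0.11, -0.13, 0.0], [0, 0, 0]], [[-0.09, -0.12, 0.0], [0, 0, 0]], [[-0.06, -0.08, 0.0], [0, 0, 0]], [[-0.02, -0.05, 0.0], [0, 0, 0]]]
```

>>> {"method": "play_rows", "body": {
  "rows": [
    [[-0.29,-0.14,0.0],[0,0,0]],
    [[-0.17,-0.14,0.0],[0,0,0]],
    [[-0.16,-0.14,0.0],[0,0,0]],
    [[-0.14,-0.15,0.0],[0,0,0]],
    [[-0.11,-0.13,0.0],[0,0,0]],
    [[-0.09,-0.12,0.0],[0,0,0]],
    [[-0.06,-0.08,0.0],[0,0,0]],
    [[-0.02,-0.05,0.0],[0,0,0]],
    [[0,0,0.0],[0,0,0]],
    [[0,0,0.0],[0,0,0]],
    [[0,0,0.0],[0,0,0]],
    [[0,0,0.0],[0,0,0]]
  ],
  "hand": -1
}}

```text
time: 17.15
tool_pos: [474.2, 67.1, 131.6]
tcp_rot: [3.141, 0.0, -3.138]
contact_force: [0.5, 0.1, 0.4]
grip_width: 21.2
finger_force: 30.0
```

```bash
python3 look2.py 148; python3 -c "
from look import *
look(np.radians(148))
c=capture('top')
for q in ('grip','foot','home','carousel'):
    for r in pinpoint(q,'top')[:1]: print(q,r['p'],onz(c,r['at'],dict(grip=125,home=125,foot=0,carousel=14)[q]))
c=capture('scene')
for q in ('foot','home','carousel'):
    for r in pinpoint(q,'scene')[:1]: print(q,r['p'],onz(c,r['at'],dict(grip=125,home=125,foot=0,carousel=14)[q]))
im=c['frame'][110:250,250:410,::-1]; cv2.imwrite('pics/v5.png',cv2.resize(im,None,fx=4,fy=4,interpolation=cv2.INTER_CUBIC))
"
```

```text
t 17.15 pred 148.0 base (np.float64(142.94655003743318), np.float32(64.46445))
edge 119.9 111.5
now 17.2 [474.2  67.1 131.6] [0.4 0.7 0.8]
t 17.2 pred 148.0
net 0.77 r 77.0 ang 146.9
edge 119.4 111.0 [(119, 111), (154, 59), (176, 44)]
now 17.3 [474.2  67.1 131.6] [1.1 0.8 0. ]
carousel 0.82 [541.85178492  20.32024483  14.        ]
foot 0.62 [548.61326642  18.66821163   0.        ]
home 0.85 [466.01435668  61.24384873 125.        ]
```

View pics/v5.png

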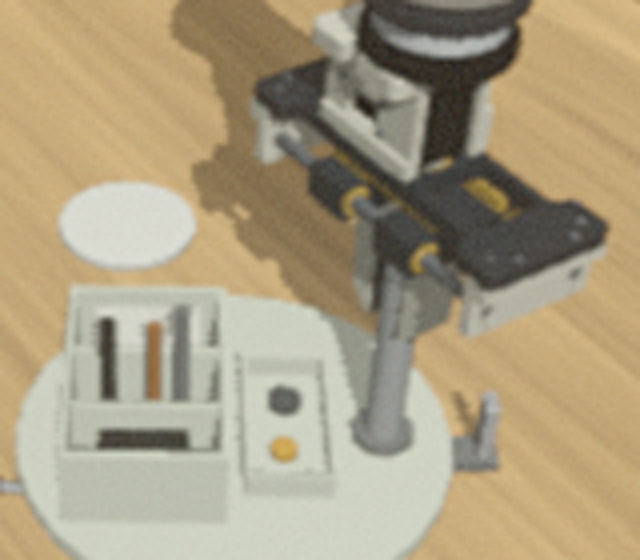

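The post is gripped (21 mm opening, 30 N) at about 148°, just short of the line to the tab at (477,440). I'll move it about 4° further round.

>>> {"method": "play_rows", "body": {
  "rows": [
    [[0,0,0],[0,0,0]],
    [[-0.04,-0.06,0],[0,0,0]],
    [[-0.05,-0.07,0],[0,0,0]],
    [[-0.03,-0.05,0],[0,0,0]],
    [[0,0,0],[0,0,0]],
    [[0,0,0],[0,0,0]],
    [[0,0,0],[0,0,0]],
    [[0,0,0],[0,0,0]]
  ]
}}

```text
time: 18.75
tool_pos: [470.4, 61.7, 131.6]
tcp_rot: [3.141, -0.0, -3.138]
contact_force: [2.4, 2.6, 2.3]
grip_width: 21.3
finger_force: 30.0
```

>>> {"method": "play_rows", "body": {
  "rows": [
    [[0,0,0],[0,0,0]],
    [[0,0,0],[0,0,0]],
    [[0,0,0],[0,0,0]],
    [[0,0,0],[0,0,0]],
    [[0,0,0],[0,0,0]],
    [[0,0,0],[0,0,0]],
    [[0,0,0],[0,0,0]],
    [[0,0,0],[0,0,0]]
  ],
  "hand": 1
}}

```text
time: 19.75
tool_pos: [470.4, 61.7, 131.5]
tcp_rot: [3.142, 0.0, -3.138]
contact_force: [-0.2, 0.0, -0.7]
grip_width: 90.9
finger_force: 0.0
```

>>> {"method": "play_rows", "body": {
  "rows": [
    [[0,0,0.3],[0,0,0]],
    [[0,0,0.6],[0,0,0]],
    [[0,0,0.8],[0,0,0]],
    [[0,0,0.8],[0,0,0]],
    [[0,0,0.8],[0,0,0]],
    [[0,0.6,0.6],[0,0,0]],
    [[-0.3,1,0],[0,0,0]],
    [[-0.3,1,0],[0,0,0]],
    [[-0.3,1,0],[0,0,0]],
    [[-0.3,1,0],[0,0,0]],
    [[-0.3,1,0],[0,0,0]],
    [[-0.3,1,0],[0,0,0]]
  ]
}}

```text
time: 21.25
tool_pos: [416.1, 260.6, 249.3]
tcp_rot: [3.141, 0.001, -3.138]
contact_force: [-0.4, -0.5, -0.4]
grip_width: 91.6
finger_force: 0.0
```

>>> {"method": "play_rows", "body": {
  "rows": [
    [[0,1,0],[0,0,0]],
    [[0,1,0],[0,0,0]],
    [[0,1,0],[0,0,0]],
    [[0,0.5,0],[0,0,0]],
    [[0,0,0],[0,0,0]]
  ]
}}

```text
time: 21.88
tool_pos: [416.3, 364.9, 248.6]
tcp_rot: [-3.141, -0.0, -3.137]
contact_force: [-0.2, -0.0, -0.4]
grip_width: 91.6
finger_force: 0.0
```

```bash
python3 -c "
from h import *
print(get_obs()['time'],get_obs()['tool_pos'])
B=[]
for n in ('top','scene'):
    c=capture(n); im=c['frame']
    for q in ('grip','home'):
        for r in pinpoint(q,n)[:1]: print(n,q,round(r['p'],2),onz(c,r['at'],125).round(1))
    r0,c0=(180,220) if n=='top' else (150,240)
    b=cv2.resize(im[r0:r0+150,c0:c0+130,::-1],None,fx=3,fy=3,interpolation=cv2.INTER_CUBIC)
    for z in (26,146):
        q=pix(c,[*P(np.radians(152.5)),z]); cv2.circle(b,(int((q[1]-c0+.5)*3),int((q[0]-r0+.5)*3)),3,(0,0,255),-1)
    q=pix(c,[*C,26]); cv2.circle(b,(int((q[1]-c0+.5)*3),int((q[0]-r0+.5)*3)),3,(0,255,0),-1)
    B.append(b); print(base_find(c,im,np.radians(150),.5))
cv2.imwrite('pics/v6.png',np.hstack(B))"
```

```text
21.875 [416.27327036 364.93438152 248.5832005 ]
top grip 0.85 [473.8  65.3 125. ]
top home 0.96 [467.3  72.3 125. ]
(np.float64(165.50030814881035), np.float32(15.291504))
scene grip 0.7 [472.2  62.6 125. ]
scene home 0.59 [477.1  60.  125. ]
(np.float64(147.19923194369866), np.float32(63.90947))
```

View pics/v6.png

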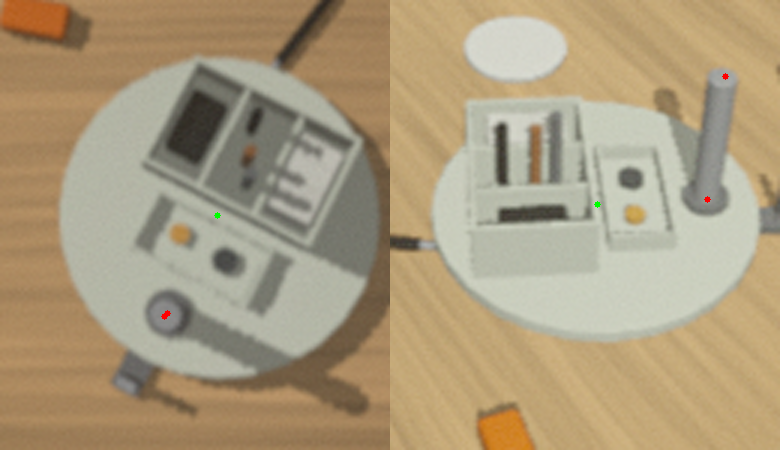

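The post in the top crop, (167,313), lies on the line from the centre (217,215) to the tab (128,380), within a couple of millimetres. The platter is still and clear, so I'm handing in.

```bash
python3 -c "
from plant import bot
print(bot.close_job())"
```

```text
the job is handed in; nothing more can be done
None
```

The job is handed in with no verdict returned: the platter was spun and ridden for well over 5 s with no contact seen, caught, and left still with the grip in line with the tab to about 2 mm; I estimated the platter's speed and the finger clearance from camera fits.

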